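Pack away the bead tower

ROBOT

A 7-joint arm with a two-finger parallel gripper is mounted at the origin on the work surface. World frame = base frame: x ahead of the robot, y to its left, z up, the work surface at z = 0. Lengths are in m, angles in rad, forces in N, time in s.
With the tool pointing down it reaches from about 0.425 to 0.95 m from the base axis. Payload 4.7 kg.
Tool frame: the origin (TCP) lies at the very end of the fingers, on their centre line; the grasp point (between the pads) lies 19 mm behind it; z points along the fingers, y is the line along which they close (so a half turn about z gives the same grasp; the last joint's range is limited). The gripper opens to 87 mm and grips with 3 to 60 N. Pads are 19 mm wide; open, the fingers measure 117 mm over their backs; the gripper's body (75 mm by 190 mm) begins 51 mm behind the grasp point.
Start: joints at [-1.335, 0.469, -0.049, 1.532, 0.024, 1.141, -0.082], TCP at [0.177, 0.652, 0.223] pointing down, gripper open.
Joint ranges: [-2.59, 2.59], [-0.33, 1.99], [-1.39, 1.29], [0.1, 2.45], [-1.04, 4.18], [0.21, 1.99], [-2.66, 2.66]. Speed limits (rad/s): [2.57, 2.57, 3.14, 3.14, 3.14, 3.14, 3.14].

INTERFACE

Orientations are given as a 3x3 rotation matrix whose columns are the frame's x, y, z axes.
In Python, from plant import ctrl gives the robot as it stands.
- The arm moves only by the tool play_rows, never from a script. Its argument "motion" is a list of rows, each an object of numbers: "x", "y", "z": the shift along the tool's x, y, z in mm; "wx", "wy", "wz": the turn, a rotation vector about the tool's x, y, z in degrees; "fingers": the opening, from 0 (shut) to 1 (fully open). In form: [{"x": .., "y": .., "z": .., "wx": .., "wy": .., "wz": .., "fingers": ..}, ...]. A call has exactly 10 rows; each row shifts and turns the commanded pose from where the row before left it, along the tool's axes as they then stand; what a row does not reach is not made up. A row lasts 1/10 s, in which the tool goes at most 50 mm and 8.59 degrees, less where a joint would pass 70% of its speed; a pose out of reach is approached as far as the arm can. A call is refused whole if a number of a shift passes 50 or a number of a turn 8.59, either way. A call with a gripper value outside its range is refused whole. The fingers move at their own pace and stop on an object; "grip_force" is the grip in N (left out, the last holds). Time passes only in rows, so rows that do not move let the fingers close, or fill a call up. It gives the time, the measured TCP pose, the force, the opening and the grip force at its end, in the units of the state.
- ctrl.read_state(): the state, without advancing time (a new reading comes with each control period).
- ctrl.camera(name): name is "side" or "top" or "wrist"; returns the picture (384x512x3 uint8, blue, green, red); there is no depth.
- ctrl.camera_model(name): a dict with "intrinsics" (3x3 intrinsics, pixels), "xyz" and "rotation" of the camera in the world. Camera axes: x right, y down, z forward; pixel columns grow to the right and rows downward; lengths in m; the calibration is good to about 2 mm. A picture is of the moment at which its call begins: read the wrist's pose just before it. camera_model takes no time and is no camera call; for the wrist camera it gives the pose at the moment of the call.
- ctrl.finish_job(): hands the job in; it is judged then, once.
The state is a dict: "time": time; "q": joint angles; "qvel": joint speeds; "tau": joint torques, N m; "tool_pos": TCP position; "tool_rot": TCP orientation; "force": force on the tool from outside, world axes, zero at the start; "torque": the same for the moment, N m; "gripper_width": finger opening in m; "grasp_force": force on a finger pad.
Only numpy, scipy, OpenCV 4.12 (cv2) and the standard library are available. Lean on these libraries where they do the work, as an engineer would, in place of code of your own. Each camera call takes 0.05 s, during which the arm holds its last target. There are 200 camera calls.

TASK

Pack away the bead tower: stand the last purple-lidded bead pot in the empty place among the six pots in the white round tin, then take the turquoise sorting tray off the sloping stand by its handle and stack it on the tin, with the notch in its skirt over the orange key on the tin's rim, so that it sits fully home and level. Set both down without dropping them, and leave everything else where it is.

Things in the scene. Friction and masses are not known exactly. Their poses are not given: they have to be found in the camera images.
- tin: White round tin, bottom tier of the tower, fixed to the table: outside diameter 140, inside 133, 54 high, inner floor 4 above the table. Origin: centre of its underside, z up, +x towards the orange key. Six pots stand in it, hexagonally packed: one in the middle, five around it at 44 from the middle, at 30, 90, 210, 270 and 330 degrees from +x; the place at 150 degrees is empty.
- tin_gap (a point): Middle of the empty place, on the tin's inner floor (4 above the table), 44 from the tin's centre; axes as the tin's. The neighbours' knobs stand 44 away and the tin's wall (54 high) is 22 away on the outer side, so fingers fit round a knob here only if they close along the tangent (across the tin's radius), opened about 10 mm a side.
- tin_key (a point): The orange key: an upright lug 9 wide with a rounded top, on the outside of the tin's wall, reaching from the wall (radius 70) to radius 78 and from 36 to 53 above the table, just below the rim, with an orange stripe 14 wide on the wall and rim behind it. This point: over the key at rim height (54), 73.5 from the tin's axis. Axes as the tin's.
- last_pot_knob (a point): Loose pot with purple lid, upright on the table: clear, diameter 42, 28 high with bevelled foot (diameter 35), and on its lid a knob of diameter 14, 18 high (46 in all, 45 g). This point: on the axis at mid-knob, 37 above the underside. z up along the axis. Take it by the knob: between the packed pots there is no room for fingers lower down.
- tray_handle (a point): Turquoise round sorting tray (diameter 150, 200 g) lying on the stand, its axis 25 degrees from vertical. This point: centre of its white handle bar, on the tray's axis, 69 above the lower edge of its skirt. z: tray's axis, up; y: along the bar; x: towards the notch. Bar 12 thick (x), 80 long (y), 18 high, on two 12 x 12 posts 60 apart; tray's rim 25 below this point.
- tray_seat (a point): Middle of the underside of the tray's floor, 59 below the handle point; axes as the tray's. Round it hangs a thin skirt 10 deep, inner diameter 144 (147 at its lower edge), which goes over the outside of the tin; home, this floor rests on the tin's rim, 54 above the table.
- tray_notch (a point): The notch in the tray's skirt: a gap 16.5 wide over the whole depth of the skirt, below an orange stripe on the outside of the tray. This point: top of the notch, 73.5 from the tray's axis and 10 above the skirt's lower edge, in the tray's +x direction. Axes as the tray's. When the tray is home it coincides with the key's point.
- stand: Wooden sloping stand, fixed to the table, its 180 x 176 face sloping at 25 degrees up and away from the robot, with three low ledges (13 high) at the lower side that hold the tray. Origin: centre of the sloping face (55 above the table), directly under the tray's centre; z normal to the face, x up the slope.
- pot1: Packed bead pot with a red lid, in the tin (middle), loose, same size as the last pot. Origin: centre of its underside, z up.
- pot2: Packed bead pot with a green lid, in the tin (30 degrees), loose, same size as the last pot. Origin: centre of its underside, z up.
- pot3: Packed bead pot with a teal lid, in the tin (90 degrees), loose, same size as the last pot. Origin: centre of its underside, z up.
- pot4: Packed bead pot with a pink lid, in the tin (210 degrees), loose, same size as the last pot. Origin: centre of its underside, z up.
- pot5: Packed bead pot with an amber lid, in the tin (270 degrees), loose, same size as the last pot. Origin: centre of its underside, z up.
- pot6: Packed bead pot with a navy lid, in the tin (330 degrees), loose, same size as the last pot. Origin: centre of its underside, z up.
- pliers: Small pliers with purple handles, 130 long, 11 high, lying on the table; loose. Origin at the pivot.
- scissors: Scissors with black and coral handles, 170 long, 12 high, lying on the table; loose. Origin at the pivot.
- spool: Blue cord spool, diameter 60, 24 high; loose. Origin: centre of its underside.
- plate: Yellow plate, diameter 130, 14 high; loose. Origin: centre of its underside.
- round_box: Closed clear round box of red and blue beads, diameter 114, 48 high; loose. Origin: centre of its underside.
- gift_box: Small flat black gift box, 90 x 62 x 24; loose. Origin: centre of its underside.

How it is judged:
By the outcome, as a careful person would: the job done as asked, in the order asked, and still so for the second after the job is handed in, with the robot touching nothing.
It also fails if it takes over 58 s, if anything falls off the work surface, if the arm or the gripper's body presses on something with over 40 N, if the wrist force passes 120 N, or if a joint passes its speed limit or range.

## Working session

There is one attempt and no reset: what is moved stays moved. The work goes in short steps, Python scripts to look and compute and a tool call to move; the robot and the scene stay as the last step left them, time stands still between calls to the robot, and variables do not carry over. Pictures are saved under pics/ and viewed, at most 13 in all, crops included, and the job is handed in when it is done.

Besides the shell and the picture viewer there is one more tool, called after ">>>" in YAML: its name, and indented under it one key for each argument. play_rows: Moves the arm, as the interface text tells. Its arguments: {"type":"object","properties":{"motion":{"type":"array"},"grip_force":{"type":"number"}},"required":["motion"]}

```bash
ls; mkdir -p pics; cat > h.py <<'E'
import numpy as np, cv2
from plant import ctrl
def shot(n,f):
    m=ctrl.camera_model(n); im=ctrl.camera(n); cv2.imwrite('pics/'+f,im); return im,m
def ray(m,u,v):
    d=np.array(m['rotation'])@np.linalg.inv(np.array(m['intrinsics']))@[u,v,1]; return np.array(m['xyz']),d
def onz(m,u,v,z):
    o,d=ray(m,u,v); return o+d*(z-o[2])/d[2]
def proj(m,p):
    c=np.array(m['intrinsics'])@np.array(m['rotation']).T@(np.array(p)-m['xyz']); return c[:2]/c[2]
E
python3 - <<'E'
from h import *
a,m=shot('top','t0.png'); b,ms=shot('side','s0.png')
for k in (m,ms): print(k)
s=ctrl.read_state(); print(s['time'],s['tool_pos'],s['tool_rot'],s['gripper_width'])
print(ctrl.camera_model('wrist'))
E
```

```text
pics
{'intrinsics': array([[402.44035573,   0.        , 256.19012562],
       [  0.        , 402.44035573, 188.66252718],
       [  0.        ,   0.        ,   1.        ]]), 'xyz': array([0.47388826, 0.00463358, 1.28358268]), 'rotation': array([[ 0.01826265, -0.99686867,  0.0769372 ],
       [-0.99960942, -0.01657636,  0.02249972],
       [-0.02115393, -0.07731805, -0.99678204]])}
{'intrinsics': array([[473.59793575,   0.        , 238.81617563],
       [  0.        , 473.59793575, 201.5096706 ],
       [  0.        ,   0.        ,   1.        ]]), 'xyz': array([0.04329833, 0.63879336, 1.06418034]), 'rotation': array([[-0.77761931, -0.48115351,  0.40472151],
       [-0.62862955,  0.60680102, -0.48643335],
       [-0.01153631, -0.63267987, -0.77432751]])}
0.1 [0.17651699 0.65096294 0.22160085] [[-9.65140003e-01  2.61733843e-01 -4.11430794e-04]
 [ 2.61734161e-01  9.65138469e-01 -1.72180395e-03]
 [-5.35666799e-05 -1.76946737e-03 -9.99998433e-01]] 0.08664134506825175
{'intrinsics': array([[300.32814443,   0.        , 253.53986382],
       [  0.        , 300.32814443, 193.01502285],
       [  0.        ,   0.        ,   1.        ]]), 'xyz': array([0.10750121, 0.66963637, 0.38386363]), 'rotation': array([[ 0.26088102,  0.93136661,  0.25396324],
       [ 0.96536817, -0.25105802, -0.07095191],
       [-0.00232273,  0.26367803, -0.96460795]])}
```

View pics/t0.png

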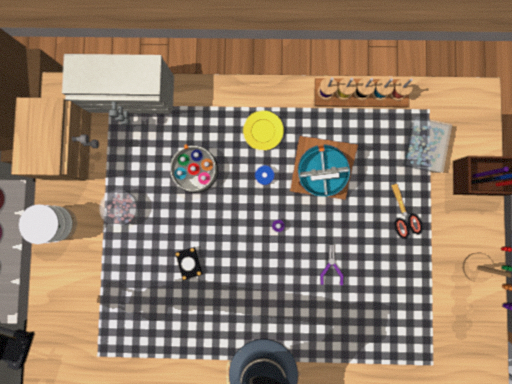

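View pics/s0.png

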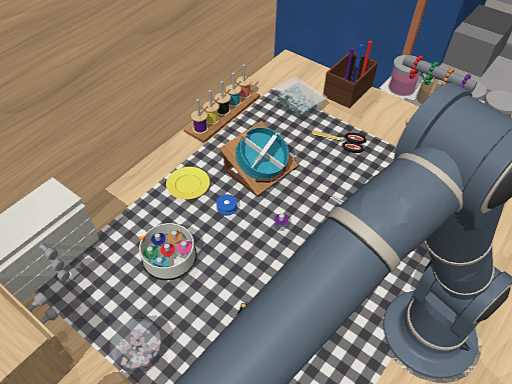

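Top view: tin near (193,169) with its orange key near (185,147), purple pot at (278,226), tray at (325,172) with a diagonal white bar. The side view agrees (tin (167,250), pot (281,219), tray (262,153)).

```bash
python3 - <<'E'
from h import *
a=cv2.imread('pics/t0.png'); s=cv2.imread('pics/s0.png')
m=ctrl.camera_model('top'); ms=ctrl.camera_model('side')
def blobs(im,lo,hi,box,n=4):
    x0,y0,x1,y1=box; h=cv2.cvtColor(im[y0:y1,x0:x1],cv2.COLOR_BGR2HSV)
    _,_,st,c=cv2.connectedComponentsWithStats(cv2.inRange(h,np.array(lo),np.array(hi)))
    return [(c[i]+[x0,y0],st[i,4]) for i in range(1,len(st)) if st[i,4]>=n]
print('pot',[(np.round(p,1),n,onz(m,*p,.037).round(4)) for p,n in blobs(a,(125,80,40),(160,255,255),(262,212,295,240))])
print('pot s',[(np.round(p,1),n,onz(ms,*p,.037).round(4)) for p,n in blobs(s,(125,80,40),(160,255,255),(265,205,300,235))])
print('or tin',[(np.round(p,1),n,onz(m,*p,.054).round(4)) for p,n in blobs(a,(5,150,120),(20,255,255),(165,140,222,196),2)])
print('red',[(np.round(p,1),n,onz(m,*p,.045).round(4)) for p,n in blobs(a,(172,150,120),(179,255,255),(165,140,222,196),2)])
print('or tray',[(np.round(p,1),n) for p,n in blobs(a,(5,170,120),(14,255,255),(290,135,360,200),2)])
print('teal tray',[(np.round(p,1),n,onz(m,*p,.11).round(4)) for p,n in blobs(a,(85,100,50),(105,255,255),(290,135,360,205),20)])
print('spokes',[(np.round(p,1),n,onz(m,*p,.12).round(4)) for p,n in blobs(a,(0,0,170),(179,60,255),(302,146,350,196),5)])
A=cv2.resize(a[135:205,160:225],None,fx=6,fy=6,interpolation=cv2.INTER_CUBIC)
B=cv2.resize(a[135:205,290:355],None,fx=6,fy=6,interpolation=cv2.INTER_CUBIC)
cv2.imwrite('pics/c0.png',np.hstack([A,B]))
E
```

```text
pot [(array([278.2, 225.2]), np.int32(96), array([ 0.4583, -0.037 ,  0.037 ]))]
pot s [(array([280.8, 219.7]), np.int32(95), array([ 0.4508, -0.0276,  0.037 ]))]
or tin [(array([185.8, 146.5]), np.int32(13), array([0.6962, 0.253 , 0.054 ])), (array([206.6, 164.3]), np.int32(69), array([0.6416, 0.1868, 0.054 ]))]
red []
or tray [(array([320.8, 147.6]), np.int32(20))]
teal tray [(array([310.4, 160.5]), np.int32(429), array([ 0.6501, -0.1265,  0.11  ])), (array([333.9, 157.9]), np.int32(417), array([ 0.6588, -0.195 ,  0.11  ])), (array([324.9, 184.4]), np.int32(652), array([ 0.5803, -0.1692,  0.11  ]))]
spokes [(array([322.1, 160.9]), np.int32(29), array([ 0.6479, -0.1591,  0.12  ])), (array([343.1, 170.1]), np.int32(9), array([ 0.6218, -0.22  ,  0.12  ])), (array([323.4, 176. ]), np.int32(127), array([ 0.6038, -0.1632,  0.12  ])), (array([304.2, 174.8]), np.int32(6), array([ 0.6062, -0.1076,  0.12  ])), (array([324.7, 185.5]), np.int32(15), array([ 0.5761, -0.167 ,  0.12  ]))]
```

View pics/c0.png

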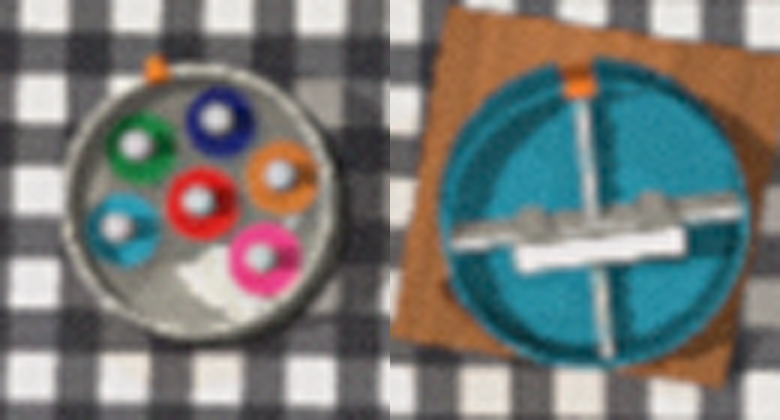

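Crop: the tin is centred at about px (193.3,168.7), with the gap at the lower left between the teal and pink pots. The tray bar is at about (325.3,176.3), and its notch points up-left at (320.8,147.6).

```bash
python3 - <<'E'
from h import *
m=ctrl.camera_model('top')
az=lambda v:np.degrees(np.arctan2(v[1],v[0]))
c=onz(m,193.3,168.7,.054); k=onz(m,185.8,146.5,.054)
print('tin',c,'phi',az(k-c),np.linalg.norm((k-c)[:2]))
for n,(x,y),o in (('red',(200,200),0),):
    print(n,onz(m,160+x/6,135+y/6,.047))
L=lambda x,y,z:onz(m,290+(x-390)/6,135+y/6,z)
print('bar',L(602,250,.1265),'bardir',az(L(520,262,.12)-L(685,240,.12)))
# stand edges orientation (left & right edges)
print('stand top edge, left edge az', az(L(450,8,.09)-L(778,52,.09)))
E
```

```text
tin [0.62737052 0.22769475 0.054     ] phi 20.261454446279657 0.0734955058190668
red [0.62939187 0.22889562 0.047     ]
bar [ 0.60116394 -0.16780679  0.1265    ] bardir 98.56581684988673
stand top edge, left edge az 83.03214852813562
```

>>> play_rows:
  motion:
    - {"x":-45,"y":-15}
    - {"x":-30,"y":-40}
    - {"x":-30,"y":-40}
    - {"x":-20,"y":-45}
    - {"x":-20,"y":-45}
    - {"x":-10,"y":-48}
    - {"x":-10,"y":-48}
    - {"x":-10,"y":-48}
    - {"y":-48}
    - {"y":-48}

```text
schema error: expected keys x, y, z, wx, wy, wz, fingers
```

>>> play_rows:
  motion:
    - {"x":-40,"y":-25,"z":0,"wx":0,"wy":0,"wz":0,"fingers":0.5}
    - {"x":-40,"y":-25,"z":0,"wx":0,"wy":0,"wz":0,"fingers":0.5}
    - {"x":-40,"y":-25,"z":0,"wx":0,"wy":0,"wz":-5.5,"fingers":0.5}
    - {"x":-40,"y":-25,"z":0,"wx":0,"wy":0,"wz":0,"fingers":0.5}
    - {"x":-40,"y":-25,"z":0,"wx":0,"wy":0,"wz":0,"fingers":0.5}
    - {"x":-40,"y":-25,"z":0,"wx":0,"wy":0,"wz":0,"fingers":0.5}
    - {"x":-40,"y":-25,"z":0,"wx":0,"wy":0,"wz":0,"fingers":0.5}
    - {"x":-40,"y":-25,"z":0,"wx":0,"wy":0,"wz":0,"fingers":0.5}
    - {"x":-40,"y":-25,"z":0,"wx":0,"wy":0,"wz":0,"fingers":0.5}
    - {"x":-40,"y":-25,"z":0,"wx":0,"wy":0,"wz":0,"fingers":0.5}

```text
time: 1.1
tool_pos: [0.5204, 0.3265, 0.2222]
tool_rot: [[-0.986, 0.168, -0.001], [0.168, 0.986, -0.0], [0.001, -0.0, -1.0]]
force: [-0.0, 1.1, 0.5]
gripper_width: 0.0437
grasp_force: 0.0
```

>>> play_rows:
  motion:
    - {"x":0,"y":-45,"z":0,"wx":0,"wy":0,"wz":0,"fingers":0.5}
    - {"x":0,"y":-45,"z":0,"wx":0,"wy":0,"wz":0,"fingers":0.5}
    - {"x":0,"y":-45,"z":0,"wx":0,"wy":0,"wz":0,"fingers":0.5}
    - {"x":0,"y":-45,"z":0,"wx":0,"wy":0,"wz":0,"fingers":0.5}
    - {"x":0,"y":-45,"z":10,"wx":0,"wy":0,"wz":0,"fingers":0.5}
    - {"x":10,"y":-45,"z":20,"wx":0,"wy":0,"wz":0,"fingers":0.5}
    - {"x":10,"y":-45,"z":20,"wx":0,"wy":0,"wz":0,"fingers":0.5}
    - {"x":0,"y":-40,"z":20,"wx":0,"wy":0,"wz":0,"fingers":0.5}
    - {"x":0,"y":0,"z":0,"wx":0,"wy":0,"wz":0,"fingers":0.5}
    - {"x":0,"y":0,"z":0,"wx":0,"wy":0,"wz":0,"fingers":0.5}

```text
time: 2.1
tool_pos: [0.4399, -0.0185, 0.1524]
tool_rot: [[-0.985, 0.17, -0.001], [0.17, 0.985, 0.0], [0.001, 0.0, -1.0]]
force: [-0.2, 0.9, -0.6]
gripper_width: 0.0432
grasp_force: 0.0
```

```bash
cat >> h.py <<'E'
def blobs(im,lo,hi,box=(0,0,512,384),n=20):
    x0,y0,x1,y1=box; h=cv2.cvtColor(im[y0:y1,x0:x1],cv2.COLOR_BGR2HSV)
    _,_,st,c=cv2.connectedComponentsWithStats(cv2.inRange(h,np.array(lo),np.array(hi)))
    return [((c[i]+[x0,y0]).round(1),st[i,:5]) for i in range(1,len(st)) if st[i,4]>=n]
def state():
    s=ctrl.read_state(); return np.array(s['tool_pos']),np.array(s['tool_rot']),s
E
python3 - <<'E'
from h import *
p,R,s=state(); im,m=shot('wrist','w1.png'); print(s['time'],p,R.round(3))
for c,st in blobs(im,(125,80,30),(160,255,255)): print(c,st,onz(m,*c,.028),onz(m,*c,.046))
E
```

```text
2.1 [ 0.43987287 -0.0185155   0.1524351 ] [[-0.985  0.17  -0.001]
 [ 0.17   0.985  0.   ]
 [ 0.001  0.    -1.   ]]
[62.5 82.7] [  50   43   26   79 1076] [ 0.31591789 -0.17210087  0.028     ] [ 0.31928075 -0.16172044  0.046     ]
[17.2 92.5] [  0  55  48  68 885] [ 0.31697217 -0.21541621  0.028     ] [ 0.32026885 -0.20231681  0.046     ]
[237.5 205.6] [218 189  40  37 903] [ 0.45655538 -0.0381312   0.028     ] [ 0.45109017 -0.03616029  0.046     ]
```

View pics/w1.png

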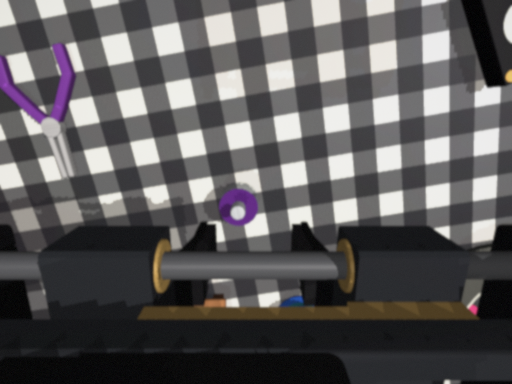

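Knob at px (238,211), lid centre about (237.5,207), so the pot is at about (0.456,-0.037).

>>> play_rows:
  motion:
    - {"x":-19,"y":-15,"z":0,"wx":0,"wy":0,"wz":0,"fingers":0.45}
    - {"x":0,"y":0,"z":40,"wx":0,"wy":0,"wz":0,"fingers":0.45}
    - {"x":0,"y":0,"z":40,"wx":0,"wy":0,"wz":0,"fingers":0.45}
    - {"x":0,"y":0,"z":25,"wx":0,"wy":0,"wz":0,"fingers":0.45}
    - {"x":0,"y":0,"z":12,"wx":0,"wy":0,"wz":0,"fingers":0.45}
    - {"x":0,"y":0,"z":4,"wx":0,"wy":0,"wz":0,"fingers":0.45}
    - {"x":0,"y":0,"z":0,"wx":0,"wy":0,"wz":0,"fingers":0.3}
    - {"x":0,"y":0,"z":0,"wx":0,"wy":0,"wz":0,"fingers":0.0}
    - {"x":0,"y":0,"z":0,"wx":0,"wy":0,"wz":0,"fingers":0.0}
    - {"x":0,"y":0,"z":0,"wx":0,"wy":0,"wz":0,"fingers":0.0}
  grip_force: 15

```text
time: 3.15
tool_pos: [0.4571, -0.0359, 0.0326]
tool_rot: [[-0.986, 0.168, 0.002], [0.168, 0.986, 0.0], [-0.002, 0.001, -1.0]]
force: [0.9, -0.4, -0.2]
gripper_width: 0.0154
grasp_force: 0.2
```

>>> play_rows:
  motion:
    - {"x":0,"y":0,"z":0,"wx":0,"wy":0,"wz":0,"fingers":0.0}
    - {"x":0,"y":0,"z":-10,"wx":0,"wy":0,"wz":0,"fingers":0.0}
    - {"x":0,"y":0,"z":-25,"wx":0,"wy":0,"wz":0,"fingers":0.0}
    - {"x":0,"y":0,"z":-35,"wx":0,"wy":0,"wz":0,"fingers":0.0}
    - {"x":-10,"y":20,"z":-35,"wx":0,"wy":0,"wz":0,"fingers":0.0}
    - {"x":-10,"y":40,"z":-20,"wx":0,"wy":0,"wz":0,"fingers":0.0}
    - {"x":-15,"y":45,"z":0,"wx":0,"wy":0,"wz":0,"fingers":0.0}
    - {"x":-15,"y":45,"z":0,"wx":0,"wy":0,"wz":0,"fingers":0.0}
    - {"x":-15,"y":45,"z":0,"wx":0,"wy":0,"wz":0,"fingers":0.0}
    - {"x":-15,"y":45,"z":0,"wx":0,"wy":0,"wz":0,"fingers":0.0}

```text
time: 4.15
tool_pos: [0.5761, 0.1888, 0.1576]
tool_rot: [[-0.986, 0.168, 0.001], [0.168, 0.986, 0.0], [-0.0, 0.0, -1.0]]
force: [1.5, -0.2, -0.1]
gripper_width: 0.0131
grasp_force: 15.0
```

>>> play_rows:
  motion:
    - {"x":0,"y":30,"z":0,"wx":0,"wy":0,"wz":0,"fingers":0.0}
    - {"x":0,"y":16,"z":0,"wx":0,"wy":0,"wz":0,"fingers":0.0}
    - {"x":0,"y":0,"z":0,"wx":0,"wy":0,"wz":0,"fingers":0.0}
    - {"x":0,"y":0,"z":0,"wx":0,"wy":0,"wz":0,"fingers":0.0}
    - {"x":0,"y":0,"z":0,"wx":0,"wy":0,"wz":0,"fingers":0.0}
    - {"x":0,"y":0,"z":0,"wx":0,"wy":0,"wz":0,"fingers":0.0}
    - {"x":0,"y":0,"z":0,"wx":0,"wy":0,"wz":0,"fingers":0.0}
    - {"x":0,"y":0,"z":0,"wx":0,"wy":0,"wz":0,"fingers":0.0}
    - {"x":0,"y":0,"z":0,"wx":0,"wy":0,"wz":0,"fingers":0.0}
    - {"x":0,"y":0,"z":0,"wx":0,"wy":0,"wz":0,"fingers":0.0}

```text
time: 5.15
tool_pos: [0.5834, 0.2324, 0.1567]
tool_rot: [[-0.986, 0.168, -0.0], [0.168, 0.986, 0.0], [0.0, 0.0, -1.0]]
force: [0.8, -1.1, -1.1]
gripper_width: 0.0135
grasp_force: 15.0
```

```bash
python3 - <<'E'
from h import *
p,R,s=state(); im,m=shot('wrist','w2.png'); print(s['time'],p,R.round(3),s['grasp_force'],s['gripper_width'],s['force'])
print(proj(m,[.5846,.2354,.004]),proj(m,[.628,.228,.045]),proj(m,p))
E
```

```text
5.15 [0.58337022 0.23242484 0.15674336] [[-0.986  0.168 -0.   ]
 [ 0.168  0.986  0.   ]
 [ 0.     0.    -1.   ]] 14.967147409915924 0.013454262311154352 [ 0.75922254 -1.14275683 -1.10339697]
[256.88473451 180.62292803] [257.1430559  233.69311988] [254.19625591 237.94130471]
```

View pics/w2.png

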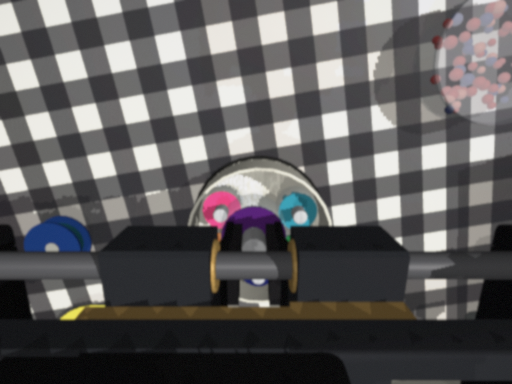

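Pink knob at (220,214), teal knob at (301,216), and the held pot's lid at (253,218) between them. Next I'll refine the gap position from the knobs and lids.

```bash
python3 - <<'E'
from h import *
im=cv2.imread('pics/w2.png'); m=ctrl.camera_model('wrist'); p,R,s=state()
pk=blobs(im,(155,100,80),(174,255,255),(190,180,250,250)); tl=blobs(im,(85,100,80),(105,255,255),(270,180,325,250))
print(pk,tl)
P=[onz(m,220,213.5,.049),onz(m,301,215.5,.049)]
for q in (P,):
    mid=(q[0]+q[1])/2; d=(q[0]-q[1]); print(q,np.linalg.norm(d)); d/=np.linalg.norm(d); n=np.array([d[1],-d[0],0]); n*= -np.sign(n[0])
    print('gap',mid+.022*n,'ctr',mid-.022*n,'phi',np.degrees(np.arctan2(n[1],n[0]))-150)
# same from lid bbox centres at z .032
cs=[]
for c,st in pk+tl: 
    if st[4]>100: cs.append(onz(m,st[0]+st[2]/2-.5,st[1]+st[3]/2-.5,.032))
print(cs)
# held lid axis
print(blobs(im,(125,80,30),(160,255,255),(215,190,290,240)))
print('held lid proj', proj(m,p+[0,0,-.0045]), proj(m,p+[0,.021,-.0045]), proj(m,p+[-.021,0,-.0045]))
E
```

```text
[(array([219.2, 206.4]), array([ 12,  11,  39,  38, 750], dtype=int32))] [(array([296.3, 209.1]), array([  9,  13,  38,  35, 804], dtype=int32))]
[array([0.60005024, 0.19690701, 0.049     ]), array([0.61488881, 0.27248839, 0.049     ])] 0.07702419993881052
gap [0.58588163 0.23893596 0.049     ] ctr [0.62905742 0.23045944 0.049     ] phi 18.89263748807278
[array([0.41384071, 0.06606571, 0.032     ]), array([0.41370651, 0.06294681, 0.032     ])]
[(array([251.7, 218.7]), array([  7,  17,  58,  32, 893], dtype=int32)), (array([282.9, 230. ]), array([66, 35,  4, 12, 22], dtype=int32))]
held lid proj [254.19551592 234.81027919] [288.97850908 229.34536149] [248.1667465 201.6969056]
```

>>> play_rows:
  motion:
    - {"x":-1,"y":6,"z":15,"wx":0,"wy":0,"wz":0,"fingers":0.0}
    - {"x":0,"y":0,"z":20,"wx":0,"wy":0,"wz":0,"fingers":0.0}
    - {"x":0,"y":0,"z":18,"wx":0,"wy":0,"wz":0,"fingers":0.0}
    - {"x":0,"y":0,"z":12,"wx":0,"wy":0,"wz":0,"fingers":0.0}
    - {"x":0,"y":0,"z":0,"wx":0,"wy":0,"wz":0,"fingers":0.0}
    - {"x":0,"y":0,"z":0,"wx":0,"wy":0,"wz":0,"fingers":0.0}
    - {"x":0,"y":0,"z":0,"wx":0,"wy":0,"wz":0,"fingers":0.0}
    - {"x":0,"y":0,"z":0,"wx":0,"wy":0,"wz":0,"fingers":0.0}
    - {"x":0,"y":0,"z":0,"wx":0,"wy":0,"wz":0,"fingers":0.0}
    - {"x":0,"y":0,"z":0,"wx":0,"wy":0,"wz":0,"fingers":0.0}

```text
time: 6.2
tool_pos: [0.5856, 0.2384, 0.0922]
tool_rot: [[-0.986, 0.168, 0.001], [0.168, 0.986, 0.001], [-0.001, 0.001, -1.0]]
force: [0.7, -0.1, -0.1]
gripper_width: 0.0132
grasp_force: 15.0
```

```bash
python3 - <<'E'
from h import *
p,R,s=state(); im,m=shot('wrist','w3.png'); print(s['time'],p)
c=im[100:270,150:360]; cv2.imwrite('pics/w3c.png',cv2.resize(c,None,fx=3.5,fy=3.5,interpolation=cv2.INTER_CUBIC))
ims,mm=shot('side','s3.png')
print(proj(m,[.5855,.238,.054]),proj(m,p))
E
```

```text
6.2 [0.58559033 0.23835549 0.09223697]
[253.58590489 215.80952799] [254.22490239 237.94991178]
```

View pics/w3c.png

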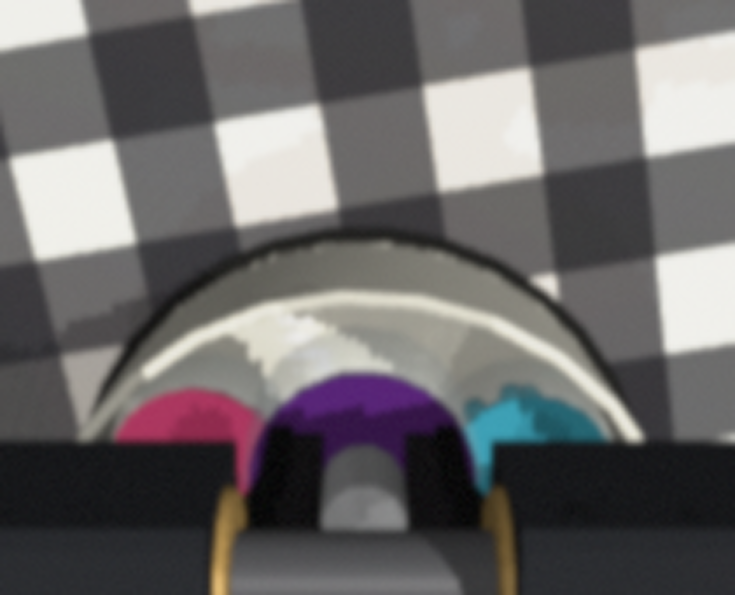

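Lateral centring is right: rim arc, purple lid and neighbours are all symmetric about crop x≈364. I'll check the radial distance numerically from the rim apex at v≈184.5 and the lid edge at v≈207.

```bash
python3 - <<'E'
from h import *
p,R,s=state(); m=ctrl.camera_model('wrist')
x=R[:,0]
o=lambda r:(r-p)@x
print('rim edge along tool x',o(onz(m,254,184.5,.054)),'(want .0225)  rim outer',o(onz(m,254,182.5,.054)))
print('held lid edge',o(onz(m,253.5,207.1,p[2]-.0046)),'(want .021)')
E
```

```text
rim edge along tool x 0.022862812322612284 (want .0225)  rim outer 0.024271462969787265
held lid edge 0.017407313401302353 (want .021)
```

>>> play_rows:
  motion:
    - {"x":1,"y":0,"z":10,"wx":0,"wy":0,"wz":0,"fingers":0.0}
    - {"x":0,"y":0,"z":10,"wx":0,"wy":0,"wz":0,"fingers":0.0}
    - {"x":0,"y":0,"z":9,"wx":0,"wy":0,"wz":0,"fingers":0.0}
    - {"x":0,"y":0,"z":8,"wx":0,"wy":0,"wz":0,"fingers":0.0}
    - {"x":0,"y":0,"z":7,"wx":0,"wy":0,"wz":0,"fingers":0.0}
    - {"x":0,"y":0,"z":5,"wx":0,"wy":0,"wz":0,"fingers":0.0}
    - {"x":0,"y":0,"z":3,"wx":0,"wy":0,"wz":0,"fingers":0.0}
    - {"x":0,"y":0,"z":2,"wx":0,"wy":0,"wz":0,"fingers":0.0}
    - {"x":0,"y":0,"z":0,"wx":0,"wy":0,"wz":0,"fingers":0.0}
    - {"x":0,"y":0,"z":0,"wx":0,"wy":0,"wz":0,"fingers":0.0}

```text
time: 7.3
tool_pos: [0.5845, 0.2385, 0.038]
tool_rot: [[-0.986, 0.168, 0.0], [0.168, 0.986, 0.0], [-0.0, 0.0, -1.0]]
force: [-0.5, -0.5, -0.7]
gripper_width: 0.0132
grasp_force: 15.0
```

>>> play_rows:
  motion:
    - {"x":0,"y":0,"z":1,"wx":0,"wy":0,"wz":0,"fingers":0.0}
    - {"x":0,"y":0,"z":0.5,"wx":0,"wy":0,"wz":0,"fingers":0.0}
    - {"x":0,"y":0,"z":0,"wx":0,"wy":0,"wz":0,"fingers":0.0}
    - {"x":0,"y":0,"z":0,"wx":0,"wy":0,"wz":0,"fingers":0.0}
    - {"x":0,"y":0,"z":0,"wx":0,"wy":0,"wz":0,"fingers":0.0}
    - {"x":0,"y":0,"z":0,"wx":0,"wy":0,"wz":0,"fingers":0.0}
    - {"x":0,"y":0,"z":0,"wx":0,"wy":0,"wz":0,"fingers":0.0}
    - {"x":0,"y":0,"z":0,"wx":0,"wy":0,"wz":0,"fingers":0.0}
    - {"x":0,"y":0,"z":0,"wx":0,"wy":0,"wz":0,"fingers":0.0}
    - {"x":0,"y":0,"z":0,"wx":0,"wy":0,"wz":0,"fingers":0.0}

```text
time: 8.3
tool_pos: [0.5845, 0.2384, 0.0364]
tool_rot: [[-0.986, 0.168, 0.0], [0.168, 0.986, 0.0], [-0.0, 0.0, -1.0]]
force: [-0.3, -1.0, 2.4]
gripper_width: 0.0132
grasp_force: 15.0
```

>>> play_rows:
  motion:
    - {"x":0,"y":0,"z":0,"wx":0,"wy":0,"wz":0,"fingers":0.25}
    - {"x":0,"y":0,"z":0,"wx":0,"wy":0,"wz":0,"fingers":0.35}
    - {"x":0,"y":0,"z":0,"wx":0,"wy":0,"wz":0,"fingers":0.35}
    - {"x":0,"y":0,"z":0,"wx":0,"wy":0,"wz":0,"fingers":0.35}
    - {"x":0,"y":0,"z":-10,"wx":0,"wy":0,"wz":0,"fingers":0.35}
    - {"x":0,"y":0,"z":-20,"wx":0,"wy":0,"wz":0,"fingers":0.35}
    - {"x":0,"y":0,"z":-30,"wx":0,"wy":0,"wz":0,"fingers":0.35}
    - {"x":0,"y":0,"z":-45,"wx":0,"wy":0,"wz":0,"fingers":0.35}
    - {"x":0,"y":0,"z":-45,"wx":0,"wy":0,"wz":0,"fingers":0.35}
    - {"x":0,"y":0,"z":-45,"wx":0,"wy":0,"wz":0,"fingers":0.35}

```text
time: 9.3
tool_pos: [0.5841, 0.2382, 0.2338]
tool_rot: [[-0.986, 0.168, 0.001], [0.168, 0.986, 0.0], [-0.0, 0.0, -1.0]]
force: [1.8, 0.9, -0.1]
gripper_width: 0.0307
grasp_force: 0.0
```

>>> play_rows:
  motion:
    - {"x":-6,"y":-44,"z":-3,"wx":0,"wy":0,"wz":0,"fingers":0.5}
    - {"x":-6,"y":-44,"z":-3,"wx":0,"wy":0,"wz":0,"fingers":0.5}
    - {"x":-6,"y":-44,"z":-3,"wx":0,"wy":0,"wz":0,"fingers":0.5}
    - {"x":-6,"y":-44,"z":-3,"wx":0,"wy":0,"wz":0,"fingers":0.5}
    - {"x":-6,"y":-44,"z":-3,"wx":0,"wy":0,"wz":0,"fingers":0.5}
    - {"x":-6,"y":-44,"z":-3,"wx":0,"wy":0,"wz":0,"fingers":0.5}
    - {"x":-6,"y":-44,"z":-3,"wx":0,"wy":0,"wz":0,"fingers":0.5}
    - {"x":-6,"y":-44,"z":-3,"wx":0,"wy":0,"wz":0,"fingers":0.5}
    - {"x":-6,"y":-44,"z":-3,"wx":0,"wy":0,"wz":0,"fingers":0.5}
    - {"x":0,"y":0,"z":0,"wx":0,"wy":0,"wz":0,"fingers":0.5}

```text
time: 10.3
tool_pos: [0.5695, -0.1698, 0.2599]
tool_rot: [[-0.984, 0.18, 0.002], [0.18, 0.984, -0.005], [-0.002, -0.004, -1.0]]
force: [-0.7, -0.3, 0.4]
gripper_width: 0.0434
grasp_force: 0.0
```

>>> play_rows:
  motion:
    - {"x":0,"y":0,"z":0,"wx":0,"wy":0,"wz":8,"fingers":0.5}
    - {"x":0,"y":0,"z":0,"wx":0,"wy":0,"wz":8,"fingers":0.5}
    - {"x":0,"y":0,"z":0,"wx":0,"wy":0,"wz":8,"fingers":0.5}
    - {"x":0,"y":0,"z":0,"wx":0,"wy":0,"wz":8,"fingers":0.5}
    - {"x":0,"y":0,"z":0,"wx":0,"wy":0,"wz":8,"fingers":0.5}
    - {"x":0,"y":0,"z":0,"wx":0,"wy":0,"wz":8,"fingers":0.5}
    - {"x":0,"y":0,"z":0,"wx":0,"wy":0,"wz":8,"fingers":0.5}
    - {"x":0,"y":0,"z":0,"wx":0,"wy":0,"wz":8,"fingers":0.5}
    - {"x":0,"y":0,"z":0,"wx":0,"wy":0,"wz":8,"fingers":0.5}
    - {"x":0,"y":0,"z":0,"wx":0,"wy":0,"wz":0,"fingers":0.5}

```text
time: 11.3
tool_pos: [0.5711, -0.1604, 0.2587]
tool_rot: [[-0.146, 0.989, 0.0], [0.989, 0.146, 0.0], [0.0, 0.0, -1.0]]
force: [0.2, 0.6, -0.3]
gripper_width: 0.0435
grasp_force: 0.0
```

```bash
python3 - <<'E'
from h import *
p,R,s=state(); im,m=shot('wrist','w4.png'); print(s['time'],p,R.round(3),s['q'])
a,mt=shot('top','t4.png'); b,ms=shot('side','s4.png')
print([(c,st[4],onz(mt,*c,.032)) for c,st in blobs(a,(125,80,40),(160,255,255),(165,140,225,200),5)])
print([(c,st[4],onz(ms,*c,.036)) for c,st in blobs(b,(125,80,40),(160,255,255),(135,220,200,280),5)])
E
```

```text
11.3 [ 0.57113796 -0.16041429  0.25866613] [[-0.146  0.989  0.   ]
 [ 0.989  0.146  0.   ]
 [ 0.     0.    -1.   ]] [-0.24941093  0.33482574  0.59022172  1.71745618 -0.20211551  1.15015277
  0.54431845]
[(array([190.8, 182.7]), np.int32(86), array([0.58582607, 0.238206  , 0.032     ]))]
[(array([176.4, 259.2]), np.int32(71), array([0.58600825, 0.23995934, 0.036     ]))]
```

View pics/w4.png

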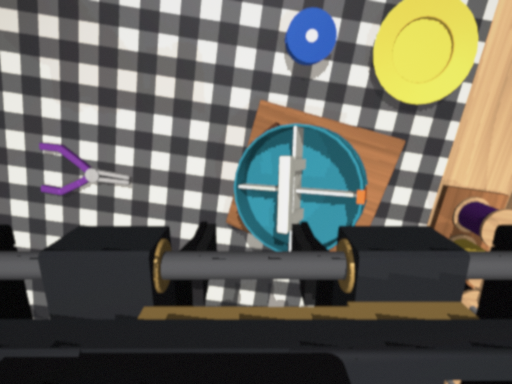

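The purple pot stands in its place at (0.586,0.239). In the wrist view the bar is at about (286,193), running nearly vertical; the notch is at (361,196); stand corners are at (263,101), (405,141) and (229,227).

```bash
cat > tray.py <<'E'
from h import *
az=lambda v:np.degrees(np.arctan2(v[1],v[0]))
im=cv2.imread('pics/w4.png'); m=ctrl.camera_model('wrist'); mt=ctrl.camera_model('top')
d=onz(m,263,101,.017)-onz(m,229,227,.017); print('low edge az',az(d),np.linalg.norm(d))
d=onz(m,405,141,.093)-onz(m,263,101,.017); print('side edge az',az(d),np.linalg.norm(d))
h=cv2.cvtColor(im,cv2.COLOR_BGR2HSV); mk=cv2.inRange(h,(0,0,185),(179,50,255)); mk[:140]=0; mk[236:]=0; mk[:,:265]=0; mk[:,310:]=0
_,l,st,c=cv2.connectedComponentsWithStats(mk); i=1+st[1:,4].argmax()
pts=np.argwhere(l==i)[:,::-1].astype(np.float32); r=cv2.minAreaRect(pts); print('bar rect',r, st[i])
psi=np.radians(-7); t=np.radians(25)
n=np.array([-np.sin(t)*np.cos(psi),-np.sin(t)*np.sin(psi),np.cos(t)])
def onpl(m,u,v,p0):
    o,d=ray(m,u,v); return o+d*((p0-o)@n)/(d@n)
H=np.array([.60,-.166,.1175])
box=cv2.boxPoints(r); box=box[np.argsort(box[:,1])]
e0,e1=box[:2].mean(0),box[2:].mean(0)
for it in range(3):
    A,B=onpl(m,*e0,H+.009*n),onpl(m,*e1,H+.009*n); H2=(A+B)/2-.009*n
    H=np.array([H2[0],H2[1],.1175])
print('ends',A,B,np.linalg.norm(A-B),'H',H2)
y=(A-B)/np.linalg.norm(A-B); y-=n*(y@n); y/=np.linalg.norm(y); x=np.cross(y,n); print('tray x',x,az(x))
# notch: 73.5 out; orange centroid, on tray rim side ~ 30 below handle
o=blobs(im,(5,150,120),(16,255,255),(345,180,380,215))[0][0]; N=onpl(m,*o,H2-.035*n); print('notch',o,N,(N-H2)@x,(N-H2)@y)
v=N-H2; v-=n*(v@n); print('x from notch',az(v))
# top cam
ht=blobs(cv2.imread('pics/t0.png'),(0,0,215),(179,45,255),(305,165,350,190),30); print(ht,[onpl(mt,*c,H2+.009*n)-.009*n for c,_ in ht])
E
python3 tray.py
```

```text
low edge az 83.23241616829789 0.17973805749296493
side edge az -7.529433396568043 0.17498115257586044
bar rect ((283.59771728515625, 193.97088623046875), (11.574624061584473, 76.25065612792969), 1.8476102352142334) [277 156  14  77 875]
ends [ 0.59829027 -0.12822674  0.12109136] [ 0.60858388 -0.20569844  0.13025819] 0.07868833019149017 H [ 0.60721229 -0.16742613  0.11751801]
tray x [0.89829501 0.16742475 0.40624504] 10.55768333077131
notch [361.9 195.6] [ 0.68697701 -0.15834194  0.11530119] 0.07227259794848555 -0.0012324427379561402
x from notch 9.496248204554478
[(array([324.5, 176. ]), array([ 7,  8, 26,  7, 86], dtype=int32))] [array([ 0.60694672, -0.16601929,  0.11731514])]
```

```bash
cat > to.py <<'E'
from h import *
from scipy.spatial.transform import Rotation as Ro
def go(P,Rt):
    p,R,s=state(); print('t',s['time'],'p',p.round(4),'shift first(tool mm)',(R.T@(P-p)*1000).round(1),'rotvec deg',np.degrees(Ro.from_matrix(R.T@Rt).as_rotvec()).round(2),'shift after turn',(Rt.T@(P-p)*1000).round(1))
psi=np.radians(-7); t=np.radians(25)
n=np.array([-np.sin(t)*np.cos(psi),-np.sin(t)*np.sin(psi),np.cos(t)])
def trayR(a):
    # tray x with azimuth a deg
    a=np.radians(a); h=np.array([np.cos(a),np.sin(a),0]); x=h-np.array([0,0,1])*(h@n)/n[2]; x/=np.linalg.norm(x); z=-n; return np.column_stack([np.cross(x,z),x,z])
H=np.array([.607,-.167,.1175])
E
python3 -c "
from to import *
Rt=trayR(10); go(H+.019*Rt[:,2]-.06*Rt[:,2],Rt)"
```

```text
t 11.45 p [ 0.5711 -0.1606  0.2585] shift first(tool mm) [ -7.   17.8 103.8] rotvec deg [-2.407e+01 -6.690e+00  1.000e-02] shift after turn [  5.2 -26.1 102.1]
```

>>> play_rows:
  motion:
    - {"x":0,"y":0,"z":0,"wx":-6.02,"wy":-1.67,"wz":0,"fingers":0.55}
    - {"x":0,"y":0,"z":0,"wx":-6.02,"wy":-1.67,"wz":0,"fingers":0.55}
    - {"x":0,"y":0,"z":0,"wx":-6.02,"wy":-1.67,"wz":0,"fingers":0.55}
    - {"x":0,"y":0,"z":0,"wx":-6.02,"wy":-1.67,"wz":0,"fingers":0.55}
    - {"x":5,"y":-26,"z":0,"wx":0,"wy":0,"wz":0,"fingers":0.55}
    - {"x":0,"y":0,"z":40,"wx":0,"wy":0,"wz":0,"fingers":0.55}
    - {"x":0,"y":0,"z":40,"wx":0,"wy":0,"wz":0,"fingers":0.55}
    - {"x":0,"y":0,"z":22,"wx":0,"wy":0,"wz":0,"fingers":0.55}
    - {"x":0,"y":0,"z":0,"wx":0,"wy":0,"wz":0,"fingers":0.55}
    - {"x":0,"y":0,"z":0,"wx":0,"wy":0,"wz":0,"fingers":0.55}

```text
time: 12.45
tool_pos: [0.5897, -0.166, 0.1549]
tool_rot: [[-0.12, 0.9, 0.419], [0.986, 0.156, -0.053], [-0.113, 0.407, -0.906]]
force: [-0.4, -0.9, 0.1]
gripper_width: 0.0481
grasp_force: 0.0
```

```bash
python3 - <<'E'
from to import *
Rt=trayR(10); go(H+.019*Rt[:,2],Rt)
im,m=shot('wrist','w5.png'); cv2.imwrite('pics/w5c.png',im[60:300,120:440])
E
```

```text
t 12.45 p [ 0.5897 -0.166   0.1549] shift first(tool mm) [ 1.2  0.2 60.2] rotvec deg [-0.04  0.08 -0.12] shift after turn [ 1.1  0.1 60.2]
```

View pics/w5c.png

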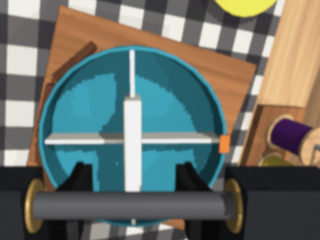

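The bar sits centred between the fingers (crop x 133, finger gap 88–180), and is parallel to them.

>>> play_rows:
  motion:
    - {"x":1,"y":0,"z":20,"wx":0,"wy":0,"wz":0,"fingers":0.55}
    - {"x":0,"y":0,"z":20,"wx":0,"wy":0,"wz":0,"fingers":0.55}
    - {"x":0,"y":0,"z":14,"wx":0,"wy":0,"wz":0,"fingers":0.55}
    - {"x":0,"y":0,"z":6,"wx":0,"wy":0,"wz":0,"fingers":0.55}
    - {"x":0,"y":0,"z":0,"wx":0,"wy":0,"wz":0,"fingers":0.4}
    - {"x":0,"y":0,"z":0,"wx":0,"wy":0,"wz":0,"fingers":0.2}
    - {"x":0,"y":0,"z":0,"wx":0,"wy":0,"wz":0,"fingers":0.0}
    - {"x":0,"y":0,"z":0,"wx":0,"wy":0,"wz":0,"fingers":0.0}
    - {"x":0,"y":0,"z":0,"wx":0,"wy":0,"wz":0,"fingers":0.0}
    - {"x":0,"y":0,"z":0,"wx":0,"wy":0,"wz":0,"fingers":0.0}
  grip_force: 35

```text
time: 13.5
tool_pos: [0.6146, -0.1676, 0.1003]
tool_rot: [[-0.12, 0.9, 0.419], [0.986, 0.156, -0.052], [-0.113, 0.407, -0.907]]
force: [-2.7, 0.1, 3.4]
gripper_width: 0.0116
grasp_force: 35.0
```

>>> play_rows:
  motion:
    - {"x":0,"y":0,"z":-6,"wx":0,"wy":0,"wz":0,"fingers":0.0}
    - {"x":0,"y":0,"z":-12,"wx":0,"wy":0,"wz":0,"fingers":0.0}
    - {"x":0,"y":0,"z":-20,"wx":0,"wy":0,"wz":0,"fingers":0.0}
    - {"x":0,"y":0,"z":-30,"wx":0,"wy":0,"wz":0,"fingers":0.0}
    - {"x":0,"y":0,"z":-30,"wx":0,"wy":0,"wz":0,"fingers":0.0}
    - {"x":0,"y":0,"z":-30,"wx":0,"wy":0,"wz":0,"fingers":0.0}
    - {"x":0,"y":0,"z":-25,"wx":0,"wy":0,"wz":0,"fingers":0.0}
    - {"x":0,"y":0,"z":-15,"wx":0,"wy":0,"wz":0,"fingers":0.0}
    - {"x":0,"y":0,"z":0,"wx":0,"wy":0,"wz":0,"fingers":0.0}
    - {"x":0,"y":0,"z":0,"wx":0,"wy":0,"wz":0,"fingers":0.0}

```text
time: 14.5
tool_pos: [0.544, -0.1584, 0.2519]
tool_rot: [[-0.121, 0.9, 0.419], [0.986, 0.156, -0.052], [-0.112, 0.407, -0.907]]
force: [-0.5, -0.2, -2.2]
gripper_width: 0.0117
grasp_force: 35.0
```

```bash
python3 - <<'E'
from to import *
def flat(a):
    a=np.radians(a); y=np.array([np.cos(a),np.sin(a),0]); z=np.array([0,0,-1.]); return np.column_stack([np.cross(y,z),y,z])
p,R,s=state(); print(s['gripper_width'],s['force'])
go(p,flat(10)); go(np.array([.6293,.2305,.230]),flat(19.7))
Rf=flat(10); print(Rf.T@(np.array([.6293,.2305,.230])-p)*1000)
E
```

```text
0.011664825467221624 [-0.46764265 -0.15411803 -2.19352927]
t 14.5 p [ 0.544  -0.1584  0.2519] shift first(tool mm) [0. 0. 0.] rotvec deg [23.95  6.97 -1.63] shift after turn [0. 0. 0.]
t 14.5 p [ 0.544  -0.1584  0.2519] shift first(tool mm) [375.8 128.7  35.4] rotvec deg [ 23.31   8.98 -11.17] shift after turn [337.4 211.4  21.9]
[368.17012154 151.55707963  21.87976437]
```

>>> play_rows:
  motion:
    - {"x":0,"y":0,"z":0,"wx":3.885,"wy":1.497,"wz":-1.862,"fingers":0.0}
    - {"x":0,"y":0,"z":0,"wx":3.885,"wy":1.497,"wz":-1.862,"fingers":0.0}
    - {"x":0,"y":0,"z":0,"wx":3.885,"wy":1.497,"wz":-1.862,"fingers":0.0}
    - {"x":0,"y":0,"z":0,"wx":3.885,"wy":1.497,"wz":-1.862,"fingers":0.0}
    - {"x":0,"y":0,"z":0,"wx":3.885,"wy":1.497,"wz":-1.862,"fingers":0.0}
    - {"x":0,"y":0,"z":0,"wx":3.885,"wy":1.497,"wz":-1.862,"fingers":0.0}
    - {"x":15,"y":8,"z":0,"wx":0,"wy":0,"wz":0,"fingers":0.0}
    - {"x":30,"y":19,"z":0,"wx":0,"wy":0,"wz":0,"fingers":0.0}
    - {"x":30,"y":19,"z":0,"wx":0,"wy":0,"wz":0,"fingers":0.0}
    - {"x":30,"y":19,"z":0,"wx":0,"wy":0,"wz":0,"fingers":0.0}

```text
time: 15.5
tool_pos: [0.5704, -0.0368, 0.2503]
tool_rot: [[-0.336, 0.942, -0.002], [0.942, 0.336, -0.001], [-0.0, -0.002, -1.0]]
force: [1.3, 0.2, -1.7]
gripper_width: 0.0115
grasp_force: 35.0
```

>>> play_rows:
  motion:
    - {"x":30,"y":19,"z":0,"wx":0,"wy":0,"wz":0,"fingers":0.0}
    - {"x":30,"y":19,"z":0,"wx":0,"wy":0,"wz":0,"fingers":0.0}
    - {"x":30,"y":19,"z":0,"wx":0,"wy":0,"wz":0,"fingers":0.0}
    - {"x":30,"y":19,"z":0,"wx":0,"wy":0,"wz":0,"fingers":0.0}
    - {"x":30,"y":19,"z":0,"wx":0,"wy":0,"wz":0,"fingers":0.0}
    - {"x":30,"y":19,"z":0,"wx":0,"wy":0,"wz":0,"fingers":0.0}
    - {"x":30,"y":19,"z":0,"wx":0,"wy":0,"wz":0,"fingers":0.0}
    - {"x":22,"y":13,"z":0,"wx":0,"wy":0,"wz":0,"fingers":0.0}
    - {"x":0,"y":0,"z":0,"wx":0,"wy":0,"wz":0,"fingers":0.0}
    - {"x":0,"y":0,"z":0,"wx":0,"wy":0,"wz":0,"fingers":0.0}

```text
time: 16.5
tool_pos: [0.6293, 0.2299, 0.2496]
tool_rot: [[-0.338, 0.941, -0.002], [0.941, 0.338, -0.003], [-0.002, -0.003, -1.0]]
force: [0.6, -1.0, -3.0]
gripper_width: 0.0114
grasp_force: 35.0
```

```bash
cat >> to.py <<'E'
def flat(a):
    a=np.radians(a); y=np.array([np.cos(a),np.sin(a),0]); z=np.array([0,0,-1.]); return np.column_stack([np.cross(y,z),y,z])
E
python3 - <<'E'
from to import *
go(np.array([.6293,.2305,.150]),flat(19.7)); p,R,s=state(); print(R.round(4))
b,ms=shot('side','s6.png'); a,mt=shot('top','t6.png'); w,mw=shot('wrist','w6.png')
A=cv2.resize(b[150:310,80:280],(400,320)); B=cv2.resize(a[110:210,140:250],(352,320)); cv2.imwrite('pics/c6.png',np.hstack([A,B]))
# proportions: tin key in side/top views before
s0=cv2.imread('pics/s0.png')
print('key side',[(c,st[4],onz(ms,*c,.05)) for c,st in blobs(s0,(5,150,110),(16,255,255),(130,215,200,285),3)])
print('notch side',[(c,st) for c,st in blobs(b,(5,150,110),(16,255,255),(80,150,280,310),3)])
print('notch top',[(c,st) for c,st in blobs(a,(5,150,110),(16,255,255),(140,110,250,210),3)])
E
```

```text
t 16.5 p [0.6293 0.2299 0.2496] shift first(tool mm) [ 0.7  0.5 99.6] rotvec deg [-0.17  0.11  0.05] shift after turn [ 0.5  0.2 99.6]
[[-0.3379  0.9412 -0.0022]
 [ 0.9412  0.3379 -0.0028]
 [-0.0019 -0.003  -1.    ]]
key side [(array([174.4, 237.2]), np.int32(79), array([0.62951509, 0.19971157, 0.05      ])), (array([141.9, 238.2]), np.int32(17), array([0.69379225, 0.25487597, 0.05      ]))]
notch side [(array([127.1, 189.2]), array([45, 37,  5,  5, 16], dtype=int32)), (array([174.7, 237.1]), array([88, 81, 14, 11, 79], dtype=int32)), (array([139.5, 238.5]), array([59, 87,  2,  4,  4], dtype=int32)), (array([142.9, 238.2]), array([61, 86,  4,  6, 12], dtype=int32))]
notch top []
```

View pics/c6.png

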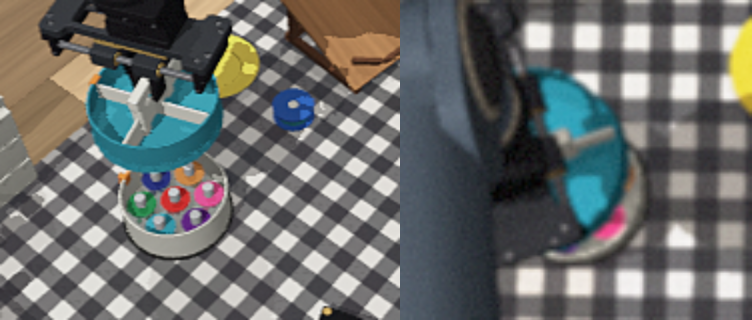

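The side view shows the tray level above the tin, with the notch stripe at px (127,189) above the key at (141.5,238). I'll lower it to just above the key and measure relative to it with the same camera.

>>> play_rows:
  motion:
    - {"x":0,"y":-1,"z":30,"wx":0,"wy":0,"wz":0,"fingers":0.0}
    - {"x":0,"y":0,"z":30,"wx":-0.15,"wy":0.1,"wz":0,"fingers":0.0}
    - {"x":0,"y":0,"z":30,"wx":0,"wy":0,"wz":0,"fingers":0.0}
    - {"x":0,"y":0,"z":20,"wx":0,"wy":0,"wz":0,"fingers":0.0}
    - {"x":0,"y":0,"z":10,"wx":0,"wy":0,"wz":0,"fingers":0.0}
    - {"x":0,"y":0,"z":0,"wx":0,"wy":0,"wz":0,"fingers":0.0}
    - {"x":0,"y":0,"z":0,"wx":0,"wy":0,"wz":0,"fingers":0.0}
    - {"x":0,"y":0,"z":0,"wx":0,"wy":0,"wz":0,"fingers":0.0}
    - {"x":0,"y":0,"z":0,"wx":0,"wy":0,"wz":0,"fingers":0.0}
    - {"x":0,"y":0,"z":0,"wx":0,"wy":0,"wz":0,"fingers":0.0}

```text
time: 17.65
tool_pos: [0.6293, 0.2294, 0.133]
tool_rot: [[-0.337, 0.942, 0.004], [0.942, 0.337, 0.002], [0.001, 0.004, -1.0]]
force: [-0.1, 0.8, -2.2]
gripper_width: 0.0119
grasp_force: 35.0
```

```bash
python3 - <<'E'
from to import *
go(np.array([.628,.2300,.120]),flat(19.8)); p,R,s=state(); print(R.round(4),s['force'])
b,ms=shot('side','s7.png')
print('notch/key side',[(c,st) for c,st in blobs(b,(5,150,110),(16,255,255),(80,150,280,310),3)])
# silhouettes
h=cv2.cvtColor(b,cv2.COLOR_BGR2HSV)
tq=cv2.inRange(h,(85,110,40),(105,255,255))
for v in range(205,262,4):
    r=np.where(tq[v,100:240])[0]+100
    print(v,(r.min(),r.max()) if len(r) else None,end='; ')
# predicted tray silhouette extremes (r75) at some heights and tin extremes (r70)
C=p+R[:,2]*-.019
th=np.radians(np.arange(0,360,1))
def sil(c,r,z):
    q=np.array([proj(ms,[c[0]+r*np.cos(t),c[1]+r*np.sin(t),z]) for t in th]); i,j=q[:,0].argmin(),q[:,0].argmax(); k=q[:,1].argmax(); return q[i].round(1),q[j].round(1),q[k].round(1)
print('\ntray top',sil(C,.075,C[2]-.025),'tray low',sil(C,.075,C[2]-.069))
print('tin rim',sil([.628,.23],.07,.054),'tin base',sil([.628,.23],.07,0))
a=np.radians(19.8); print('notch pred',[proj(ms,C+[.075*np.cos(a),.075*np.sin(a),-dz]) for dz in (.025,.059)])
cv2.imwrite('pics/c7.png',cv2.resize(b[170:300,100:240],None,fx=4,fy=4,interpolation=cv2.INTER_CUBIC))
E
```

```text
t 17.65 p [0.6293 0.2294 0.133 ] shift first(tool mm) [ 1.  -1.1 13. ] rotvec deg [ 0.25 -0.05 -0.12] shift after turn [ 1.  -1.1 13. ]
[[-3.368e-01  9.416e-01  3.900e-03]
 [ 9.416e-01  3.368e-01  2.400e-03]
 [ 9.000e-04  4.400e-03 -1.000e+00]] [-0.10998034  0.75055862 -2.17332241]
notch/key side [(array([136.3, 219.6]), array([54, 68,  5,  4, 13], dtype=int32))]
205 None; 209 (np.int64(232), np.int64(233)); 213 None; 217 (np.int64(138), np.int64(177)); 221 (np.int64(138), np.int64(192)); 225 (np.int64(134), np.int64(192)); 229 (np.int64(133), np.int64(193)); 233 (np.int64(132), np.int64(195)); 237 (np.int64(133), np.int64(195)); 241 (np.int64(135), np.int64(194)); 245 (np.int64(136), np.int64(193)); 249 (np.int64(137), np.int64(190)); 253 (np.int64(140), np.int64(187)); 257 (np.int64(143), np.int64(183)); 261 (np.int64(150), np.int64(175)); 
tray top (array([131.6, 230.7]), array([193. , 225.5]), array([159.2, 252.8])) tray low (array([134.9, 240.9]), array([194.5, 235.8]), array([161.8, 262.7]))
tin rim (array([139. , 247.5]), array([193.7, 242.8]), array([163.8, 267.7])) tin base (array([142.6, 258.5]), array([195.4, 254.3]), array([166.6, 278.7]))
notch pred [array([134.98356106, 219.20588257]), array([137.40718046, 227.27670522])]
```

View pics/c7.png

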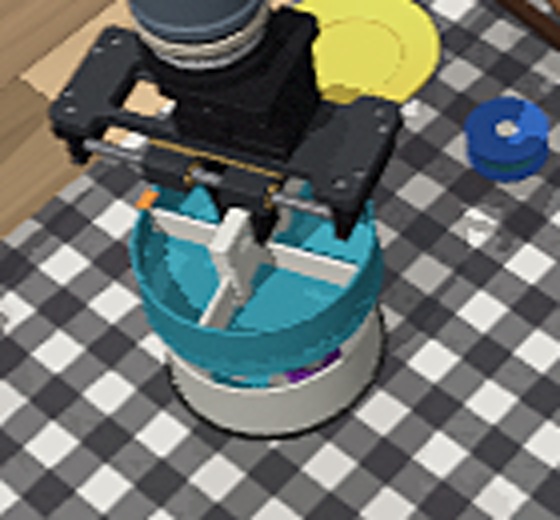

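>>> play_rows:
  motion:
    - {"x":1,"y":0,"z":8,"wx":0.25,"wy":0,"wz":0,"fingers":0.0}
    - {"x":0,"y":0,"z":8,"wx":0,"wy":0,"wz":0,"fingers":0.0}
    - {"x":0,"y":0,"z":6,"wx":0,"wy":0,"wz":0,"fingers":0.0}
    - {"x":0,"y":0,"z":4,"wx":0,"wy":0,"wz":0,"fingers":0.0}
    - {"x":0,"y":0,"z":2,"wx":0,"wy":0,"wz":0,"fingers":0.0}
    - {"x":0,"y":0,"z":2,"wx":0,"wy":0,"wz":0,"fingers":0.0}
    - {"x":0,"y":0,"z":1,"wx":0,"wy":0,"wz":0,"fingers":0.0}
    - {"x":0,"y":0,"z":1,"wx":0,"wy":0,"wz":0,"fingers":0.0}
    - {"x":0,"y":0,"z":0,"wx":0,"wy":0,"wz":0,"fingers":0.0}
    - {"x":0,"y":0,"z":0,"wx":0,"wy":0,"wz":0,"fingers":0.0}

```text
time: 18.7
tool_pos: [0.6287, 0.2302, 0.1003]
tool_rot: [[-0.337, 0.942, -0.001], [0.942, 0.337, 0.0], [0.001, -0.001, -1.0]]
force: [0.7, 0.2, -2.2]
gripper_width: 0.0117
grasp_force: 35.0
```

>>> play_rows:
  motion:
    - {"x":0,"y":0,"z":1,"wx":0,"wy":0,"wz":0,"fingers":0.0}
    - {"x":0,"y":0,"z":1,"wx":0,"wy":0,"wz":0,"fingers":0.0}
    - {"x":0,"y":0,"z":1,"wx":0,"wy":0,"wz":0,"fingers":0.0}
    - {"x":0,"y":0,"z":1,"wx":0,"wy":0,"wz":0,"fingers":0.0}
    - {"x":0,"y":0,"z":0.5,"wx":0,"wy":0,"wz":0,"fingers":0.0}
    - {"x":0,"y":0,"z":0.5,"wx":0,"wy":0,"wz":0,"fingers":0.0}
    - {"x":0,"y":0,"z":0,"wx":0,"wy":0,"wz":0,"fingers":0.0}
    - {"x":0,"y":0,"z":0,"wx":0,"wy":0,"wz":0,"fingers":0.0}
    - {"x":0,"y":0,"z":0,"wx":0,"wy":0,"wz":0,"fingers":0.0}
    - {"x":0,"y":0,"z":0,"wx":0,"wy":0,"wz":0,"fingers":0.0}

```text
time: 19.7
tool_pos: [0.6286, 0.2302, 0.0952]
tool_rot: [[-0.337, 0.942, -0.001], [0.942, 0.337, 0.0], [0.001, -0.001, -1.0]]
force: [1.0, 0.3, -1.2]
gripper_width: 0.0118
grasp_force: 35.0
```

>>> play_rows:
  motion:
    - {"x":0,"y":0,"z":0.5,"wx":0,"wy":0,"wz":0,"fingers":0.0}
    - {"x":0,"y":0,"z":0.5,"wx":0,"wy":0,"wz":0,"fingers":0.0}
    - {"x":0,"y":0,"z":0.4,"wx":0,"wy":0,"wz":0,"fingers":0.0}
    - {"x":0,"y":0,"z":0,"wx":0,"wy":0,"wz":0,"fingers":0.0}
    - {"x":0,"y":0,"z":0,"wx":0,"wy":0,"wz":0,"fingers":0.0}
    - {"x":0,"y":0,"z":0,"wx":0,"wy":0,"wz":0,"fingers":0.0}
    - {"x":0,"y":0,"z":0,"wx":0,"wy":0,"wz":0,"fingers":0.0}
    - {"x":0,"y":0,"z":0,"wx":0,"wy":0,"wz":0,"fingers":0.0}
    - {"x":0,"y":0,"z":0,"wx":0,"wy":0,"wz":0,"fingers":0.0}
    - {"x":0,"y":0,"z":0,"wx":0,"wy":0,"wz":0,"fingers":0.0}

```text
time: 20.7
tool_pos: [0.6286, 0.2301, 0.0938]
tool_rot: [[-0.337, 0.942, -0.001], [0.942, 0.337, 0.0], [0.001, -0.001, -1.0]]
force: [0.7, -1.1, -0.6]
gripper_width: 0.0119
grasp_force: 35.0
```

>>> play_rows:
  motion:
    - {"x":0,"y":0,"z":0.5,"wx":0,"wy":0,"wz":0,"fingers":0.0}
    - {"x":0,"y":0,"z":0,"wx":0,"wy":0,"wz":0,"fingers":0.0}
    - {"x":0,"y":0,"z":0.3,"wx":0,"wy":0,"wz":0,"fingers":0.0}
    - {"x":0,"y":0,"z":0,"wx":0,"wy":0,"wz":0,"fingers":0.0}
    - {"x":0,"y":0,"z":0,"wx":0,"wy":0,"wz":0,"fingers":0.0}
    - {"x":0,"y":0,"z":0,"wx":0,"wy":0,"wz":0,"fingers":0.0}
    - {"x":0,"y":0,"z":0,"wx":0,"wy":0,"wz":0,"fingers":0.0}
    - {"x":0,"y":0,"z":0,"wx":0,"wy":0,"wz":0,"fingers":0.0}
    - {"x":0,"y":0,"z":0,"wx":0,"wy":0,"wz":0,"fingers":0.0}
    - {"x":0,"y":0,"z":0,"wx":0,"wy":0,"wz":0,"fingers":0.0}

```text
time: 21.7
tool_pos: [0.6287, 0.23, 0.0936]
tool_rot: [[-0.336, 0.942, -0.001], [0.942, 0.336, 0.0], [0.001, -0.001, -1.0]]
force: [-2.7, -1.4, 5.2]
gripper_width: 0.0114
grasp_force: 35.0
```

>>> play_rows:
  motion:
    - {"x":0,"y":0,"z":0,"wx":0,"wy":0,"wz":0,"fingers":0.2}
    - {"x":0,"y":0,"z":0,"wx":0,"wy":0,"wz":0,"fingers":0.4}
    - {"x":0,"y":0,"z":0,"wx":0,"wy":0,"wz":0,"fingers":0.5}
    - {"x":0,"y":0,"z":0,"wx":0,"wy":0,"wz":0,"fingers":0.5}
    - {"x":0,"y":0,"z":-5,"wx":0,"wy":0,"wz":0,"fingers":0.5}
    - {"x":0,"y":0,"z":-15,"wx":0,"wy":0,"wz":0,"fingers":0.5}
    - {"x":0,"y":0,"z":-30,"wx":0,"wy":0,"wz":0,"fingers":0.5}
    - {"x":0,"y":0,"z":-40,"wx":0,"wy":0,"wz":0,"fingers":0.5}
    - {"x":0,"y":0,"z":-40,"wx":0,"wy":0,"wz":0,"fingers":0.5}
    - {"x":0,"y":0,"z":-40,"wx":0,"wy":0,"wz":0,"fingers":0.5}

```text
time: 22.7
tool_pos: [0.6289, 0.2299, 0.2661]
tool_rot: [[-0.336, 0.942, 0.0], [0.942, 0.336, 0.001], [0.001, 0.0, -1.0]]
force: [0.7, -1.3, 0.4]
gripper_width: 0.0433
grasp_force: 0.0
```

```bash
python3 - <<'E'
from to import *
b,ms=shot('side','s8.png'); w,mw=shot('wrist','w8.png')
cv2.imwrite('pics/c8.png',np.hstack([cv2.resize(b[190:290,110:220],(352,320),interpolation=cv2.INTER_CUBIC),cv2.resize(w,(427,320))]))
a=np.radians(19.7);print([proj(ms,[.6287+.075*np.cos(a),.23+.075*np.sin(a),z]) for z in (.088,.054)],[(c,st) for c,st in blobs(b,(5,150,110),(16,255,255),(100,190,240,290),3)])
print(ctrl.read_state()['time'])
E
```

```text
[array([137.74818785, 228.66147352]), array([140.05449282, 236.33631561])] [(array([138.9, 229.4]), array([37, 37,  5,  5, 14], dtype=int32))]
22.8
```

View pics/c8.png

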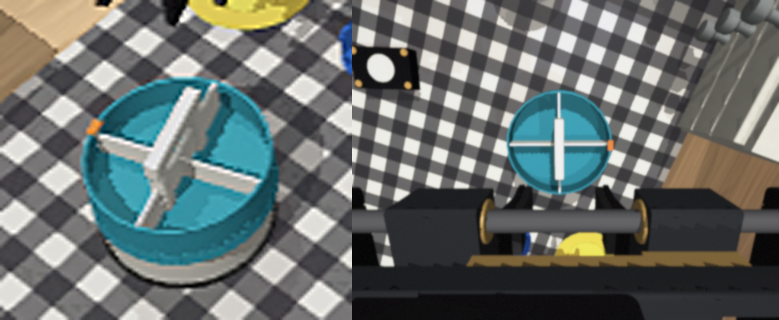

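The tray sits level on the tin. Its notch stripe at (138.9,229.4) is where it should be when home, within the same camera bias as before.

```bash
python3 -c "
from plant import ctrl
print(ctrl.finish_job())"
```

```text
the job is handed in; nothing more can be done
None
```

The last pot stands in its place in the tin and the tray sits home and level on it, notch over the key, with the job handed in at about 23 s; the judge's verdict was not shown.

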